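Fit the filter cartridge into the vacuum cleaner

TASK

Refit the vacuum cleaner's filter cartridge: stand it in the round socket on top of the cleaner, feel for the two slots by turning it under a light push, press it down against the spring and twist it clockwise (seen from above) a quarter turn to its stop, then let it rise into its locked position and let go. Go gently, nothing may press on the cleaner with more than 70 N, and leave the other things on the desk where they are.

Things in the scene. Friction and masses are not known exactly. Their poses are not given: they have to be found in the camera images.
- cartridge_center (a point): Grey plastic filter cartridge standing loose on the desk, 72 mm high, 0.1 to 0.2 kg; point on its axis, 36 mm above its foot, z up. Round body 56 mm across (nose tapers to 44 mm at the foot), a disc 72 mm across from 36 to 42 mm up, and on it a grip bar along x, 60 mm long, 14 mm thick, from 42 to 72 mm up, pinched from above across its thickness. Half a turn makes no difference.
- cartridge_lugs (a point): Point on the cartridge's axis at mid-height of its two lugs, 15 mm above its foot. The lugs stick out along x, one on either side, like the grip bar: each reaches 36 mm from the axis, is 10 mm wide and spans 12 to 18 mm above the foot.
- socket_mouth (a point): Centre of the round bayonet socket on top of the cleaner, at the height of its grey rim, inside a dark ring (150 mm above the desk); axes parallel to the cleaner's. Bore 59 mm wide; two opposite slots, 13 mm wide, reach 38 mm out and let the lugs through. Their collar stands turned, so that the slots lie 0.12 to 0.6 rad anticlockwise of x (not in this pose, but seen from above).
- spring_rest (a point): Point on the socket's axis 14 mm below the rim, where the cartridge's foot meets a spring plate: 2.4 N up there, 0.4 N more per mm, hard end 31 mm below the rim. Lugs not in the slots rest on the rim with the foot 12 mm below it; turned under a push of 3 to 10 N they drop in when over the slots (play about 0.05 rad each way).
- locked_foot (a point): Point on the socket's axis 23 mm below the rim: where the foot is when locked. The ledge beside the slots is 9 mm thick, so the cartridge turns (clockwise only) with its foot 27 to 31 mm below the rim. A quarter turn (1.57 rad, play 0.05) from the slots is a hard stop; from 1.45 rad on the ledge has a pocket 4 mm higher, into which the spring lifts the lugs when let up.
- cleaner: Cream vacuum cleaner, fixed on the desk, 220 mm along x, 300 mm along y, its deck 145 mm high; two wheels on its x sides, a hose port at its -y end, a low carrying handle (168 mm high) at its +y end. Origin at desk level under the centre of the socket; z up.
- mug_center (a point): Bystander: white mug 76 mm across, 90 mm high; its centre, half-way up.
- tape_center (a point): Bystander: roll of brown tape lying flat, 90 mm across, 45 mm high; its centre.
- stapler_center (a point): Bystander: black stapler 150 mm long, 45 mm high; its centre, length along x.
- bottle_center (a point): Bystander: amber bottle 64 mm across, 150 mm high; its centre, half-way up.
- nozzle_center (a point): Bystander: dark crevice nozzle lying flat, 190 mm long, 34 mm high; its centre, length along x.
- punch_center (a point): Bystander: hole punch 100 mm long, 50 mm wide, 43 mm high; its centre, length along x.
Not all that is in view belongs to the job. Of the things that look like the part that bears cartridge_center, the middle-sized one is meant.

How it is judged:
By the outcome, as a careful person would: the job done as asked, in the order asked, and still so for the second after the job is handed in, with the robot touching nothing.
It also fails if it takes over 72 s, if anything falls off the work surface, if the arm or the gripper's body presses on something with over 40 N, if the wrist force passes 120 N, or if a joint passes its speed limit or range.

ROBOT

A 6-joint arm with a two-finger parallel gripper is mounted at the origin on the work surface. World frame = base frame: x ahead of the robot, y to its left, z up, the work surface at z = 0. Lengths are in m, angles in rad, forces in N, time in s.
With the tool pointing down it reaches from about 0.375 to 0.9 m from the base axis. Payload 3.1 kg.
Tool frame: the origin (TCP) lies at the centre of the arm's flange, where the gripper is bolted on; the fingertips stand 173 mm ahead of it and the grasp point (between the pads) lies 155 mm ahead of it (hold_point_z is the x of the grasp point in the tool frame, in m); x points along the fingers, z is the direction in which the jaws open and shut, and the axes are right-handed (so a half turn about x gives the same grasp; the last joint's range is limited). The gripper opens to 85 mm and grips with 20 to 120 N. Pads are 22 mm wide; open, the fingers measure 114 mm over their backs; the gripper's body (76 mm by 85 mm) begins 54 mm behind the grasp point. The pads swing forward as they close: fully open they stand 13 mm farther back than shut.
Start: joints at [1.141, 0.527, 1.433, -0, 1.181, -0.178], TCP at [0.155, 0.605, 0.405] pointing down, gripper open.
Joint ranges: [-3.08, 3.08], [-0.75, 2.2], [0.22, 2.44], [-1.43, 4.57], [0, 2.65], [-2.85, 2.85]. Speed limits (rad/s): [2.79, 2.79, 3.14, 3.14, 3.14, 3.14].

INTERFACE

Orientations are given as a unit quaternion [w, x, y, z].
In Python, from cell import * gives the robot as it stands.
- The arm moves only by the tool step_arm, never from a script. Its argument "increments" is one flat list of numbers, 5 for each row, row after row: the opening, from 0 (shut) to 1 (fully open), then the shift along the tool's x, y, z in mm, then the turn about the tool's x in degrees. In form: [grip, x, y, z, roll, grip, x, y, z, roll, ...]. A call has 1 to 8 rows; each row shifts and turns the commanded pose from where the row before left it, along the tool's axes as they then stand; what a row does not reach is not made up. A row lasts 1/12 s, in which the tool goes at most 41.7 mm and 7.16 degrees, less where a joint would pass 70% of its speed; a pose out of reach is approached as far as the arm can. A call with a gripper value outside its range is refused whole. The fingers move at their own pace and stop on an object; "force" is the grip in N (left out, the last holds). Time passes only in rows, so rows that do not move let the fingers close. It gives the time, the measured TCP pose, the force and the opening at its end, in the units of the state.
- observe(): the state, without advancing time (a new reading comes with each control period).
- capture(name): name is "scene" or "top"; returns the picture (480x640x3 uint8, blue, green, red); there is no depth.
- get_calibration(name): a dict with "intrinsics" (3x3 intrinsics, pixels), "k1" (the pictures are not rectified: a ray, as slopes to the right and down, at radius r is drawn at 1 + k1 r^2 times it, then the intrinsics apply), "world_to_cam" (4x4, takes a point from world to camera coordinates). Camera axes: x right, y down, z forward; pixel columns grow to the right and rows downward; lengths in m; the calibration is good to about 2 mm. A picture is of the moment at which its call begins. get_calibration takes no time and is no camera call.
- sign_off(): hands the job in, once; it reports no verdict.
The state is a dict: "time_s": time; "joint_pos": joint angles; "joint_vel": joint speeds; "joint_efforts": joint torques, N m; "position": TCP position; "ee_rot": TCP orientation; "ft_force": force on the tool from outside, world axes, zero at the start; "moment": the same for the moment, N m; "finger_gap": finger opening in m.
Only numpy, scipy, OpenCV 4.12 (cv2) and the standard library are available. Lean on these libraries where they do the work, as an engineer would, in place of code of your own. Each camera call takes 0.05 s, during which the arm holds its last target. There are 200 camera calls.

## Working session

There is one attempt and no reset: what is moved stays moved. The work goes in short steps, Python scripts to look and compute and a tool call to move; the robot and the scene stay as the last step left them, time stands still between calls to the robot, and variables do not carry over. Pictures are saved under pics/ and viewed, about 8 in all and at most 12, crops included, and the job is handed in when it is done.

Besides the shell and the picture viewer there is one more tool, called after "Emit:" as a command line: name --argument value ..., lists and objects as JSON in quotes. step_arm: Moves the arm, as the interface text tells. Its arguments: {"type":"object","properties":{"increments":{"type":"array"},"force":{"type":"number"}},"required":["increments"]}

```bash
mkdir -p pics; ls
python3 - <<'E'
from cell import *
import cv2
for n in("scene","top"):
    im=capture(n); cv2.imwrite(f"pics/{n}0.png",im)
    c=get_calibration(n); print(c)
print(observe())
E
```

```text
pics
{'intrinsics': array([[485.49460902,   0.        , 317.01399311],
       [  0.        , 485.49460902, 242.52456625],
       [  0.        ,   0.        ,   1.        ]]), 'k1': -0.11285845370428987, 'world_to_cam': array([[-5.20397440e-01,  8.53924115e-01, -3.32435064e-04,
         3.01164404e-01],
       [ 7.00968465e-01,  4.26960989e-01, -5.71268347e-01,
        -3.13196324e-01],
       [-4.87677881e-01, -2.97519612e-01, -8.20763282e-01,
         1.34437012e+00],
       [ 0.00000000e+00,  0.00000000e+00,  0.00000000e+00,
         1.00000000e+00]])}
{'intrinsics': array([[448.46513154,   0.        , 317.79327219],
       [  0.        , 448.46513154, 242.76247547],
       [  0.        ,   0.        ,   1.        ]]), 'k1': -0.11304366431919234, 'world_to_cam': array([[ 0.02522426, -0.99951933, -0.01802363, -0.02153544],
       [-0.98127077, -0.02131143, -0.19145104,  0.55457274],
       [ 0.19097491,  0.02251527, -0.98133666,  0.93046638],
       [ 0.        ,  0.        ,  0.        ,  1.        ]])}
{'time_s': 0.1, 'joint_pos': array([ 1.14147030e+00,  5.28358194e-01,  1.43377197e+00,  2.35741079e-05,
        1.18145008e+00, -1.78507895e-01]), 'joint_vel': array([-1.06511701e-03, -1.11556212e-03, -4.84853814e-03, -2.01792111e-05,
       -1.70358940e-04, -5.68375436e-05]), 'joint_efforts': array([-2.61692512e-04, -4.43302703e+01, -1.78586733e+01, -2.37730283e-04,
        3.88928820e-03,  1.66789283e-05]), 'position': array([0.1549629 , 0.6051586 , 0.40384108]), 'ee_rot': array([ 0.55798886, -0.43384887,  0.55924165,  0.43321168]), 'ft_force': array([0.54837788, 0.27316554, 0.0222991 ]), 'moment': array([ 0.00968549, -0.01132884, -0.02038528]), 'finger_gap': 0.08527753132643615}
```

View pics/top0.png

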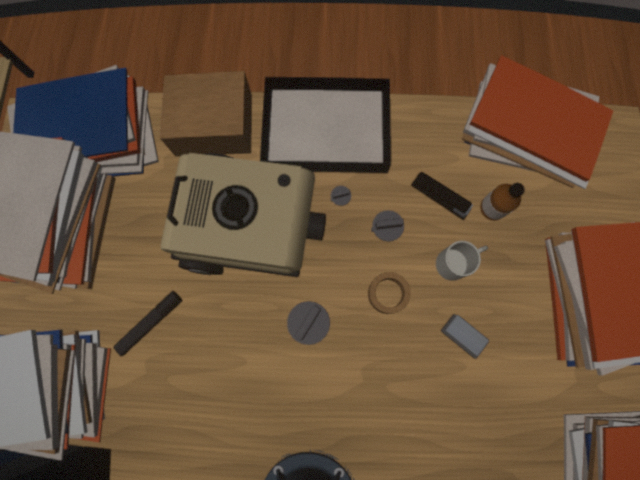

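View pics/scene0.png

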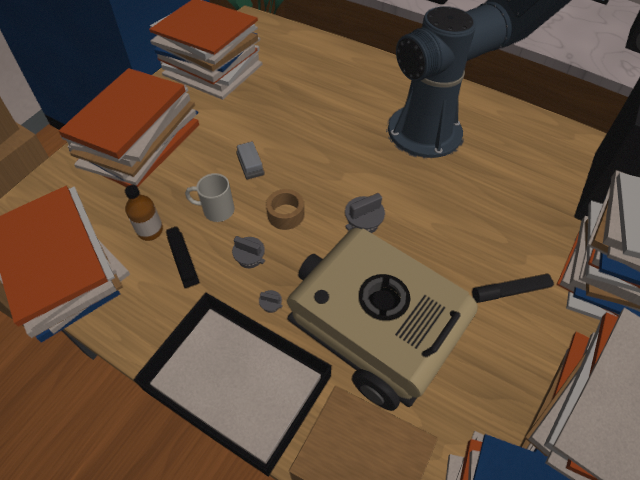

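Candidates for the cartridge (grey knobs with grip bars), top view: small (341,195), medium (388,226), large (309,323). In the scene view they are at (270,300), (249,250) and (364,212). The middle-sized one is (388,226). The socket is at (236,207), with the carrying handle (+y end) on the image left.

```bash
cat > h.py <<'E'
from cell import *
import cv2, numpy as np
def ray(n,uv):
    c=get_calibration(n); K=c["intrinsics"];T=c["world_to_cam"]
    d=np.array([c["k1"],0,0,0,0.])
    p=cv2.undistortPoints(np.array(uv,float).reshape(-1,1,2),K,d).reshape(-1,2)
    R=T[:3,:3]; o=-R.T@T[:3,3]
    return o,np.c_[p,np.ones(len(p))]@R
def plane(n,uv,z):
    o,d=ray(n,uv); return o+d*((z-o[2])/d[:,2])[:,None]
def px(n,P):
    c=get_calibration(n);T=c["world_to_cam"]
    return cv2.projectPoints(np.array(P,float).reshape(-1,3),cv2.Rodrigues(T[:3,:3])[0],T[:3,3],c["intrinsics"],np.array([c["k1"],0,0,0,0.]))[0].reshape(-1,2)
def rect(P):
    return cv2.minAreaRect((P[:,:2]*1000).astype(np.float32))
E
python3 - <<'E'
from h import *
t=cv2.imread("pics/top0.png"); s=cv2.imread("pics/scene0.png")
for n,im,box in(("top",t,[(325,180,30,30),(365,203,48,48),(280,293,60,62)]),("scene",s,[(228,230,45,42),(253,284,35,35),(335,185,58,55)])):
  for b in box:
    x,y,w,h=b; c=im[y:y+h,x:x+w].astype(int)
    m=((c[...,2]-c[...,0])<22).astype(np.uint8)   # grey vs. wooden brown
    m=cv2.morphologyEx(m,cv2.MORPH_OPEN,np.ones((3,3)))
    cs=max(cv2.findContours(m,0,1)[0],key=cv2.contourArea)[:,0]+[x,y]
    P=plane(n,cs,.042); r=cv2.minEnclosingCircle((P[:,:2]*1000).astype(np.float32))
    print(n,b,"circle mm",np.round(r[0],1),2*round(r[1],1),"rect",np.round(rect(P)[1],1))
# cleaner deck outline
hsv=cv2.cvtColor(t,cv2.COLOR_BGR2HSV); print(t[230,280],hsv[230,280],t[250,400])
def crop(im,x,y,w,h,k): return cv2.resize(im[y:y+h,x:x+w],None,fx=k,fy=k,interpolation=cv2.INTER_CUBIC)
a=np.hstack([crop(t,361,200,52,52,7.5*1),crop(s,222,224,52,52,7.5)]);
cv2.imwrite("pics/c1.png",cv2.convertScaleAbs(a,alpha=1.5))
a=np.hstack([crop(t,206,177,60,60,6.5),crop(s,350,265,60,60,6.5)]); cv2.imwrite("pics/c2.png",cv2.convertScaleAbs(a,alpha=1.7))
E
```

```text
top (325, 180, 30, 30) circle mm [668.2 -56.5] 45.8 rect [42.6 43.1]
top (365, 203, 48, 48) circle mm [ 601.  -162.6] 72.6 rect [66.6 70. ]
top (280, 293, 60, 62) circle mm [381.8   8.2] 91.0 rect [87.6 88.5]
scene (228, 230, 45, 42) circle mm [ 601.9 -162.5] 94.4 rect [79.1 70.3]
scene (253, 284, 35, 35) circle mm [681.3 -50.6] 52.2 rect [47.  43.3]
scene (335, 185, 58, 55) circle mm [375.8   4. ] 132.2 rect [109.   91.2]
[ 92 119 133] [ 20  79 133] [ 68 100 129]
```

View pics/c1.png

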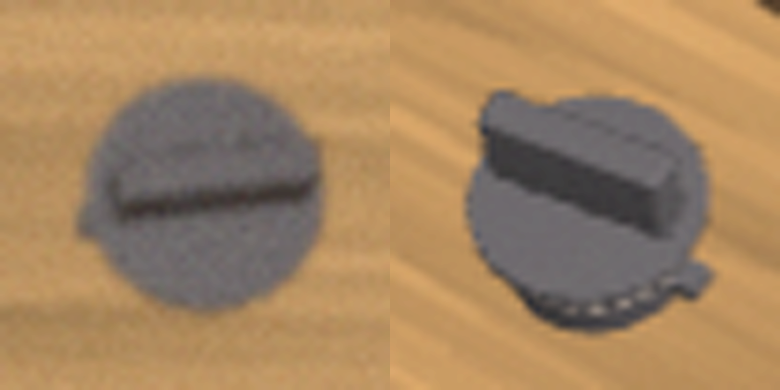

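View pics/c2.png

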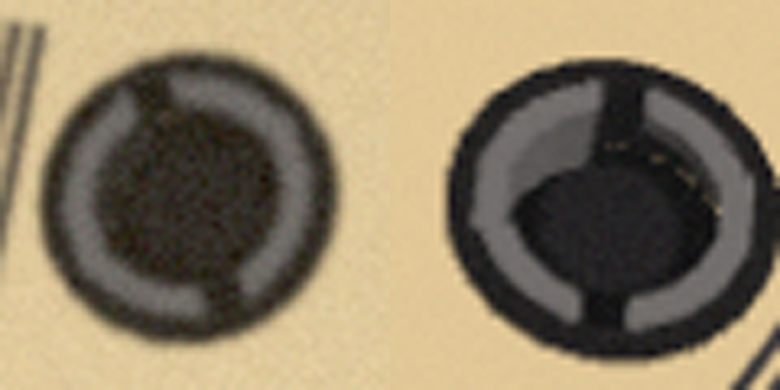

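Crop 1 confirms the medium knob: a 72.6 mm disc with its lug visible at top-crop (85,225). Its bar runs nearly along image-x. Crop 2 shows the socket's grey rim, with slots at top-crop (152,92)/(222,300) and scene-crop (235,95)/(213,310). Next I compute the poses.

Run:
```python
from h import *
t=cv2.imread("pics/top0.png"); s=cv2.imread("pics/scene0.png")
def ang(P): 
    d=P[1]-P[0]; return round(np.degrees(np.arctan2(d[1],d[0])),1)
def C1(n,q):  return np.array(q)/7.5+([361,200] if n=="top" else [222-390/7.5,224])-.45
def C2(n,q):  return np.array(q)/6.5+([206,177] if n=="top" else [350-390/6.5,265])-.45
for n,q,z in(("top",[(122,217),(315,193)],.042),("top",[(120,203),(310,180)],.072),("scene",[(487,130),(655,187)],.072),("scene",[(487,165),(652,233)],.042)):
    P=plane(n,C1(n,q),z); print("bar edge",n,z,np.round(P[:,:2]*1000,1).tolist(),ang(P),np.linalg.norm(P[1]-P[0]))
P=plane("top",C1("top",[(87,222)]),.015);print("lug tip",P*1000)
P=plane("scene",C1("scene",[(708,275)]),.015);print("lug tip sc",P*1000)
# disc: hull with lug removed by opening
x,y,w,h=365,203,48,48;c=t[y:y+h,x:x+w].astype(int)
m=((c[...,2]-c[...,0])<22).astype(np.uint8); m=cv2.morphologyEx(m,cv2.MORPH_CLOSE,np.ones((5,5)))
m=cv2.morphologyEx(m,cv2.MORPH_OPEN,cv2.getStructuringElement(2,(15,15)))
cs=max(cv2.findContours(m,0,1)[0],key=cv2.contourArea)[:,0]+[x,y]
e=cv2.fitEllipse(plane("top",cs,.042)[:,:2].astype(np.float32)*1000); print("disc",e)
# socket
for n,im,(x,y,w,h) in(("top",t,(206,177,60,60)),("scene",s,(350,265,70,60))):
    g=im[y:y+h,x:x+w].astype(int)
    dark=((g[...,2]-g[...,0])<22).astype(np.uint8)
    nn,lab,st,_=cv2.connectedComponentsWithStats(dark)
    k=1+np.argmax(st[1:,4]); mk=(lab==k).astype(np.uint8)
    cs=max(cv2.findContours(mk,0,1)[0],key=cv2.contourArea)[:,0]+[x,y]
    print(n,"ring outer@.15",cv2.fitEllipse(plane(n,cs,.15)[:,:2].astype(np.float32)*1000))
    v=g.mean(2); gm=((v>68)&(mk>0)).astype(np.uint8)
    gm[:]=cv2.morphologyEx(gm,cv2.MORPH_OPEN,np.ones((2,2)))
    cs=[q for q in cv2.findContours(gm,0,1)[0] if cv2.contourArea(q)>20]
    pts=np.vstack(cs)[:,0]; hull=cv2.convexHull(pts)[:,0]+[x,y]
    print(n,"grey rim hull",len(cs),cv2.fitEllipse(plane(n,hull,.15)[:,:2].astype(np.float32)*1000))
for n,q in(("top",[(152,92),(222,300)]),("scene",[(626,95),(603,310)]),("scene",[(624,90),(602,308)])):
    P=plane(n,C2(n,q),.15); print("slots",n,np.round(P[:,:2]*1000,1).tolist(),ang(P),"mid",P.mean(0)*1000)
# cleaner deck rectangle from cream mask
hs=cv2.cvtColor(t,cv2.COLOR_BGR2HSV)
m=((np.abs(hs[...,0].astype(int)-hs[230,280][0])<6)&(hs[...,1]>60)&(hs[...,1]<105)&(hs[...,2]>105)).astype(np.uint8)*255
m=cv2.morphologyEx(m,cv2.MORPH_OPEN,np.ones((5,5)))
cs=max(cv2.findContours(m,0,1)[0],key=cv2.contourArea)[:,0]
print("deck",rect(plane("top",cs,.145)))
```

```text
bar edge top 0.042 [[592.5, -139.2], [601.1, -196.9]] -81.5 0.05838794085080305
bar edge top 0.072 [[589.7, -135.3], [597.8, -190.4]] -81.7 0.05572920619830783
bar edge scene 0.072 [[614.0, -186.4], [605.0, -133.6]] 99.7 0.053573243628372284
bar edge scene 0.042 [[609.4, -195.1], [603.6, -139.4]] 96.0 0.055989472986224954
lug tip [[ 596.90430055 -131.48533799   15.        ]]
lug tip sc [[ 594.01286615 -129.22292376   15.        ]]
disc ((600.31884765625, -163.84800720214844), (66.20498657226562, 68.0223159790039), 14.469746589660645)
top ring outer@.15 ((606.4658813476562, 159.4628448486328), (90.4030532836914, 91.12889099121094), 119.95362854003906)Traceback (most recent call last):
  File "<stdin>", line 28, in <module>
    return _nx.concatenate(arrs, 0, dtype=dtype, casting=casting)
           ~~~~~~~~~~~~~~~^^^^^^^^^^^^^^^^^^^^^^^^^^^^^^^^^^^^^^^
ValueError: need at least one array to concatenate
```

Run:
```python
from h import *
t=cv2.imread("pics/top0.png"); s=cv2.imread("pics/scene0.png")
def ang(P): 
    d=P[1]-P[0]; return round(np.degrees(np.arctan2(d[1],d[0])),1)
def C2(n,q):  return np.array(q)/6.5+([206,177] if n=="top" else [350-390/6.5,265])-.45
for n,im,(x,y,w,h) in(("top",t,(206,177,60,60)),("scene",s,(350,265,70,60))):
    g=im[y:y+h,x:x+w].astype(int)
    dark=((g[...,2]-g[...,0])<22).astype(np.uint8)
    nn,lab,st,_=cv2.connectedComponentsWithStats(dark)
    mk=(lab==1+np.argmax(st[1:,4])).astype(np.uint8)
    cs=max(cv2.findContours(mk,0,1)[0],key=cv2.contourArea)[:,0]+[x,y]
    print(n,"ring outer@.15",cv2.fitEllipse(plane(n,cs,.15)[:,:2].astype(np.float32)*1000))
    v=cv2.GaussianBlur(g.mean(2).astype(np.float32),(0,0),.7); gm=((v>47)&(cv2.erode(mk,np.ones((3,3)))>0))
    yy,xx=np.nonzero(gm); hull=cv2.convexHull(np.c_[xx,yy])[:,0]+[x,y]
    print(n,"grey hull",len(xx),cv2.fitEllipse(plane(n,hull,.15)[:,:2].astype(np.float32)*1000))
    # profile of brightness around rim at r=34 mm about the ring
    c0=cv2.fitEllipse(plane(n,cs,.15)[:,:2].astype(np.float32))[0]
    a=np.radians(np.arange(360)); P=np.c_[c0[0]+.0335*np.cos(a),c0[1]+.0335*np.sin(a),np.full(360,.15)]
    q=px(n,P).astype(np.float32); b=cv2.remap(cv2.GaussianBlur(im,(0,0),.7).mean(2).astype(np.float32),q[:,:1],q[:,1:],1)[:,0]
    for lo in(-60,0,60,120):pass
    d=np.nonzero(b<(b.min()+np.median(b))/2)[0]; print("dark angles",d.tolist(),b.min(),np.median(b))
for n,q in(("top",[(152,92),(222,300)]),("scene",[(624,95),(603,310)])):
    P=plane(n,C2(n,q),.15); print("slots",n,np.round(P[:,:2]*1000,1).tolist(),ang(P),"mid",P.mean(0)*1000)
hs=cv2.cvtColor(t,cv2.COLOR_BGR2HSV)
m=((np.abs(hs[...,0].astype(int)-20)<6)&(hs[...,1]>60)&(hs[...,1]<105)&(hs[...,2]>105)).astype(np.uint8)*255
m=cv2.morphologyEx(m,cv2.MORPH_OPEN,np.ones((5,5)))
cs=max(cv2.findContours(m,0,1)[0],key=cv2.contourArea)[:,0]
print("deck",rect(plane("top",cs,.145)))
from scipy.spatial.transform import Rotation as R
o=observe(); w,x,y,z=o["ee_rot"]; print(R.from_quat([x,y,z,w]).as_matrix().round(3))
```

```text
top ring outer@.15 ((606.4658813476562, 159.4628448486328), (90.4030532836914, 91.12889099121094), 119.95362854003906)
top grey hull 386 ((607.11083984375, 159.8611297607422), (75.88086700439453, 77.57845306396484), 32.57003402709961)
dark angles [12, 13, 14, 15, 16, 17, 18, 19, 20, 21, 22, 23, 24, 25, 26, 27, 28, 29, 30, 31, 32, 33, 192, 193, 194, 195, 196, 197, 198, 199, 200, 201, 202, 203, 204, 205, 206, 207, 208, 209, 210, 211, 212] 21.304037 61.365562
scene ring outer@.15 ((609.655029296875, 160.88894653320312), (91.75267791748047, 93.5979995727539), 103.1106185913086)
scene grey hull 517 ((608.6017456054688, 160.47215270996094), (75.76275634765625, 77.30045318603516), 41.720237731933594)
dark angles [12, 13, 14, 15, 16, 17, 18, 19, 20, 21, 22, 23, 24, 25, 26, 27, 28, 29, 30, 31, 32, 192, 193, 194, 195, 196, 197, 198, 199, 200, 201, 202, 203, 204, 205, 206, 207, 208, 209, 210, 211, 212] 12.005859 64.54346
slots top [[640.4, 173.3], [573.7, 146.9]] -158.4 mid [607.03358949 160.10555273 150.        ]
slots scene [[576.2, 147.2], [640.1, 173.1]] 22.1 mid [608.13858769 160.14787621 150.        ]
deck ((608.0712280273438, 164.27516174316406), (269.3205261230469, 210.31085205078125), 83.1999282836914)
[[-0.001 -0.969  0.248]
 [-0.002  0.248  0.969]
 [-1.     0.    -0.002]]
```

Consistent results from both views:
- **Cartridge:** (600.4, -163.5), bar at 98.2° yaw.
- **Socket:** (607.5, 160.2), slots at 22.2°. That is 0.5 rad anticlockwise of the cleaner's x, which is within the given range. Ring and rim sizes agree with the description.

I'll move over the cartridge first.

Emit:
step_arm --increments '[1, 0, -26, -26.5, 0, 1, 0, -26, -26.5, 0, 1, 0, -26, -26.5, 0, 1, 0, -26, -26.5, 0, 1, 0, -26, -26.5, 0, 1, 0, -26, -26.5, 0, 1, 0, -26, -26.5, 0, 1, 0, -26, -26.5, 0]'

```text
time_s: 0.77
position: [0.3043, 0.3468, 0.4045]
ee_rot: [0.558, -0.434, 0.559, 0.434]
ft_force: [1.1, 0.2, -0.3]
finger_gap: 0.0855
```

Emit:
step_arm --increments '[1, 0, -26, -26.5, 0, 1, 0, -26, -26.5, 0, 1, 0, -26, -26.5, 0, 1, 0, -26, -26.5, 0, 1, 0, -26, -26.5, 0, 1, 0, -26, -26.5, 0, 1, 0, -26, -26.5, 0, 1, 0, -26, -26.5, 0]'

```text
time_s: 1.43
position: [0.4532, 0.0897, 0.4046]
ee_rot: [0.559, -0.433, 0.559, 0.434]
ft_force: [1.5, 0.6, -0.2]
finger_gap: 0.0855
```

Emit:
step_arm --increments '[1, 0, -26, -26.5, 0, 1, 0, -26, -26.5, 0, 1, 0, -26, -26.5, 0, 1, 0, -26, -26.5, 0, 1, 0, -26, -26.5, 0, 1, 0, -26, -26.5, 0, 1, 0, -26, -26.5, 0, 1, 0, 0, 0, 0]'

```text
time_s: 2.1
position: [0.5862, -0.1395, 0.4045]
ee_rot: [0.56, -0.435, 0.559, 0.43]
ft_force: [0.7, -0.1, 1.2]
finger_gap: 0.0854
```

Emit:
step_arm --increments '[1, 0, 0, 0, 7, 1, 0, 0, 0, 7, 1, 0, 0, 0, 7, 1, 0, 0, 0, 7, 1, 0, 0, 0, 7, 1, 0, 0, 0, 7, 1, 0, 0, 0, 7, 1, 0, 0, 0, 7]'

```text
time_s: 2.77
position: [0.5827, -0.1329, 0.4042]
ee_rot: [0.697, -0.118, 0.698, 0.119]
ft_force: [-0.1, -0.2, -0.4]
finger_gap: 0.0852
```

```bash
cat > go.py <<'E'
import sys
from h import *
from scipy.spatial.transform import Rotation as R
o=observe(); w,x,y,z=o["ee_rot"]; M=R.from_quat([x,y,z,w]).as_matrix()
X,Y,Z,psi=map(float,sys.argv[1:])
p=o["position"]*1000; cur=np.degrees(np.arctan2(M[1,2],M[0,2]))
print("t",o["time_s"],"p",p.round(1),"psi",cur.round(2),"gap",o["finger_gap"],"F",o["ft_force"].round(1),"M",o["moment"].round(2),"down",M[:,0].round(4))
print("delta tool",(M.T@(np.array([X,Y,Z])-p)).round(1),"roll",round((cur-psi+180)%360-180,1),"q6",o["joint_pos"][5])
E
python3 go.py 600.4 -163.5 218 8.2
```

```text
t 2.7667 p [ 582.7 -132.9  404.2] psi 19.3 gap 0.08517242508779585 F [-0.1 -0.2 -0.4] M [-0.04  0.02  0.03] down [-1.3e-03  7.0e-04 -1.0e+00]
delta tool [186.2 -34.9   6.8] roll 11.1 q6 -0.7478687026120523
```

Emit:
step_arm --increments '[1, 25, -17.5, 3.4, 0, 1, 25, -17.4, 3.4, 0, 1, 25, 0, 0, 5.6, 1, 25, 0, 0, 5.5, 1, 25, 0, 0, 0, 1, 25, 0, 0, 0, 1, 0, 0, 0, 0, 1, 0, 0, 0, 0]'

```text
time_s: 3.43
position: [0.6005, -0.1634, 0.2533]
ee_rot: [0.704, -0.052, 0.707, 0.053]
ft_force: [0.4, -0.5, 0.4]
finger_gap: 0.0851
```

```bash
python3 go.py 600.4 -163.5 218 8.2
python3 - <<'E'
from h import *
s=capture("scene"); cv2.imwrite("pics/s1.png",cv2.convertScaleAbs(cv2.resize(s[150:310,170:370],None,fx=3.5,fy=3.5,interpolation=2),alpha=1.5))
E
```

```text
t 3.4333 p [ 600.5 -163.4  253.3] psi 8.54 gap 0.08511448679538895 F [ 0.4 -0.5  0.4] M [-0.04 -0.01  0.02] down [-0.004  0.002 -1.   ]
delta tool [35.3 -0.1 -0. ] roll 0.3 q6 -0.5941363690922903
```

View pics/s1.png

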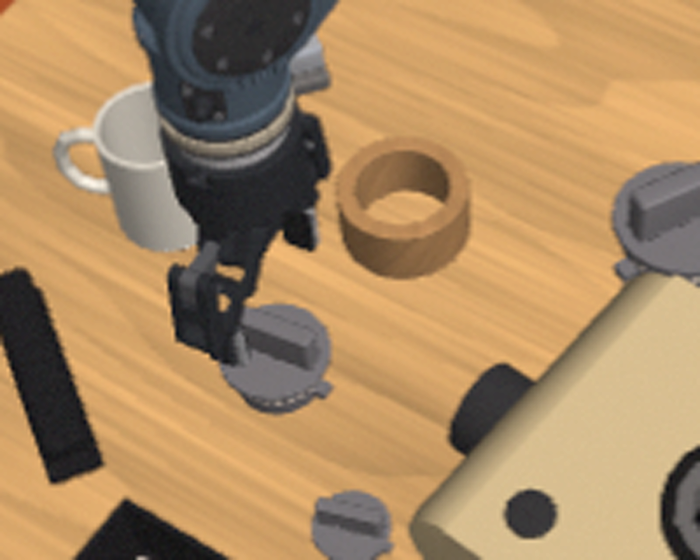

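The open gripper straddles the bar: fingers at crop (205,330) and (300,230), bar at (280,330). Down and close.

Emit:
step_arm --increments '[1, 12, 0, 0, 0.3, 1, 12, 0, 0, 0, 1, 11.5, 0, 0, 0, 1, 0, 0, 0, 0, 0, 0, 0, 0, 0, 0, 0, 0, 0, 0, 0, 0, 0, 0, 0, 0, 0, 0, 0, 0]' --force 60

```text
time_s: 4.15
position: [0.6015, -0.1641, 0.2198]
ee_rot: [0.706, -0.051, 0.705, 0.051]
ft_force: [0.0, -0.1, 0.4]
finger_gap: 0.0388
```

Emit:
step_arm --increments '[0, 0, 0, 0, 0, 0, 0, 0, 0, 0, 0, 0, 0, 0, 0, 0, 0, 0, 0, 0]'

```text
time_s: 4.48
position: [0.6014, -0.164, 0.2197]
ee_rot: [0.706, -0.051, 0.705, 0.051]
ft_force: [-0.9, -0.5, 2.7]
finger_gap: 0.0128
```

```bash
python3 go.py 600.4 -163.5 218 8.2
```

```text
t 4.4833 p [ 601.4 -164.   219.7] psi 8.23 gap 0.01281169716792497 F [-0.9 -0.5  2.7] M [0.01 0.09 0.  ] down [ 7.e-04 -4.e-04 -1.e+00]
delta tool [ 1.7  0.7 -0.9] roll 0.0 q6 -0.5889626195361292
```

Emit:
step_arm --increments '[0, -10, 0, 0, 0, 0, -25, 0, 0, 0, 0, -30, 0, 0, 0, 0, -30, 0, 0, 0, 0, -30, 0, 0, 0, 0, -35, 0, 0, 0, 0, -35, 0, 0, 0, 0, -10, 0, 0, 0]'

```text
time_s: 5.15
position: [0.6021, -0.1642, 0.4308]
ee_rot: [0.709, -0.053, 0.702, 0.049]
ft_force: [1.1, -0.7, 0.1]
finger_gap: 0.013
```

```bash
python3 go.py 607.5 160.2 420 127
```

```text
t 5.15 p [ 602.1 -164.2  430.8] psi 8.25 gap 0.012992862033828042 F [ 1.1 -0.7  0.1] M [-0.04 -0.01 -0.01] down [ 0.0098 -0.0046 -0.9999]
delta tool [  9.4 320.4  51.8] roll -118.8 q6 -0.5890637268110498
```

Emit:
step_arm --increments '[0, 0, 29.1, 4.7, 0, 0, 0, 29.1, 4.7, 0, 0, 0, 29.1, 4.7, 0, 0, 0, 29.1, 4.7, 0, 0, 0, 29.1, 4.7, 0, 0, 0, 29.1, 4.7, 0, 0, 0, 29.1, 4.7, 0, 0, 0, 29.1, 4.7, 0]'

```text
time_s: 5.82
position: [0.6044, 0.0732, 0.4234]
ee_rot: [0.705, -0.051, 0.706, 0.051]
ft_force: [1.1, 0.2, -0.8]
finger_gap: 0.013
```

Emit:
step_arm --increments '[0, 0, 29.1, 4.7, 0, 0, 0, 29.1, 4.7, 0, 0, 0, 29.1, 4.8, 0, 0, 0, 0, 0, -7, 0, 0, 0, 0, -7, 0, 0, 0, 0, -7, 0, 0, 0, 0, -7, 0, 0, 0, 0, -7]'

```text
time_s: 6.48
position: [0.6061, 0.1604, 0.4232]
ee_rot: [0.656, -0.262, 0.657, 0.263]
ft_force: [0.2, -0.3, -0.8]
finger_gap: 0.0132
```

Emit:
step_arm --increments '[0, 0, 0, 0, -7, 0, 0, 0, 0, -7, 0, 0, 0, 0, -7, 0, 0, 0, 0, -7, 0, 0, 0, 0, -7, 0, 0, 0, 0, -7, 0, 0, 0, 0, -7, 0, 0, 0, 0, -7]'

```text
time_s: 7.15
position: [0.6062, 0.1602, 0.4233]
ee_rot: [0.456, -0.539, 0.457, 0.541]
ft_force: [0.7, -0.1, -0.7]
finger_gap: 0.0132
```

Emit:
step_arm --increments '[0, 0, 0, 0, -7, 0, 0, 0, 0, -7, 0, 0, 0, 0, -7, 0, 0, 0, 0, -6.8, 0, 0, 0, 0, 0, 0, 0, 0, 0, 0]'

```text
time_s: 7.65
position: [0.6063, 0.1602, 0.4235]
ee_rot: [0.316, -0.632, 0.317, 0.633]
ft_force: [0.2, -0.4, -1.3]
finger_gap: 0.0134
```

```bash
python3 go.py 607.5 160.2 420 127
python3 - <<'E'
from h import *
s=capture("scene"); cv2.imwrite("pics/s2raw.png",s)
cv2.imwrite("pics/s2.png",cv2.convertScaleAbs(cv2.resize(s[100:330,280:500],None,fx=2.6,fy=2.6,interpolation=2),alpha=1.6))
E
```

```text
t 7.65 p [606.3 160.2 423.5] psi 126.86 gap 0.013373626569013872 F [ 0.2 -0.4 -1.3] M [-0.03  0.05 -0.02] down [-1.7e-03 -1.0e-04 -1.0e+00]
delta tool [ 3.5 -1.  -0.7] roll -0.1 q6 -2.1337044539657684
```

View pics/s2.png

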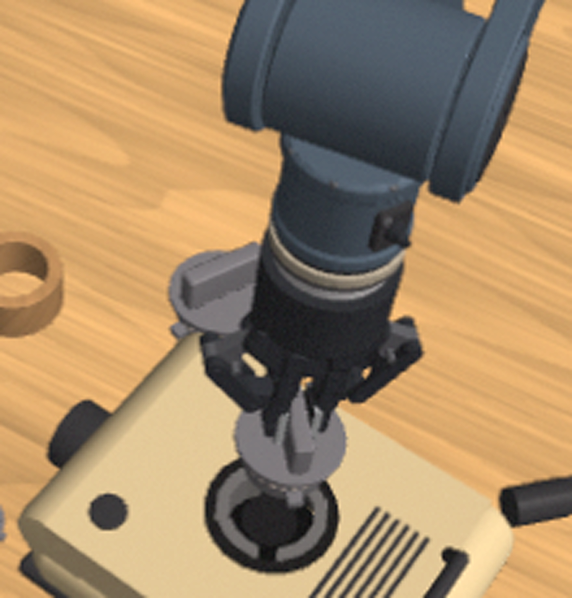

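The cartridge is held level above the socket: disc spans crop (235..347, 440), socket at (270,515). A quick check of the held axis from the disc extremes:

Run:
```python
from h import *
s=cv2.imread("pics/s2raw.png").astype(int)
# expected disc-edge pixels for hypothesised axis = TCP (606.3,160.2), top z .246
a=np.radians([0,90,180,270]); 
for z in(.246,.240): print(z,px("scene",np.c_[.6063+.036*np.cos(a),.1602+.036*np.sin(a),np.full(4,z)]).round(1).tolist(), px("scene",[[.6063,.1602,z]]).round(1))
x,y,w,h=362,245,60,60; c=s[y:y+h,x:x+w]
m=((c[...,2]-c[...,0]<22)&(c.mean(2)>48)&(c.mean(2)<85)).astype(np.uint8)
m=cv2.morphologyEx(m,cv2.MORPH_OPEN,np.ones((3,3)))
cs=max(cv2.findContours(m,0,1)[0],key=cv2.contourArea)[:,0]+[x,y]
hull=cv2.convexHull(cs)[:,0]
P=plane("scene",hull,.244); print("rect px",cv2.boundingRect(hull)); print(cv2.minEnclosingCircle(P[:,:2].astype(np.float32)*1000),cv2.fitEllipse(P[:,:2].astype(np.float32)*1000))
```

```text
0.246 [[381.2, 282.7], [410.8, 276.3], [400.6, 251.1], [371.9, 257.1]] [[391.1 266.6]]
0.24 [[380.8, 284.6], [410.3, 278.1], [400.1, 253.0], [371.5, 259.0]] [[390.7 268.5]]
rect px (370, 251, 43, 54)
((617.6253662109375, 176.71963500976562), 50.60637664794922) ((618.7491455078125, 170.4477081298828), (72.88190460205078, 105.94818878173828), 129.9781951904297)
```

Consistent within about 1 mm. Descending into the bore.

Emit:
step_arm --increments '[0, 15, -1, -0.7, 0, 0, 15, 0, 0, 0, 0, 10, 0, 0, 0, 0, 7, 0, 0, 0, 0, 5, 0, 0, 0, 0, 4, 0, 0, 0, 0, 0, 0, 0, 0, 0, 0, 0, 0, 0]'

```text
time_s: 8.37
position: [0.6081, 0.1603, 0.3684]
ee_rot: [-0.316, 0.633, -0.315, -0.633]
ft_force: [0.1, 0.8, -0.7]
finger_gap: 0.0126
```

```bash
python3 go.py 607.5 160.2 358 127
```

```text
t 8.3667 p [608.1 160.3 368.4] psi 127.02 gap 0.012582887931541213 F [ 0.1  0.8 -0.7] M [0.02 0.01 0.04] down [ 5.e-04  1.e-04 -1.e+00]
delta tool [10.4  0.5  0.3] roll 0.0 q6 -2.136553895482204
```

Emit:
step_arm --increments '[0, 2, 0, 0, 0, 0, 2, 0, 0, 0, 0, 2, 0, 0, 0, 0, 1, 0, 0, 0, 0, 0, 0, 0, 0]'

```text
time_s: 8.78
position: [0.6078, 0.1603, 0.361]
ee_rot: [0.315, -0.633, 0.315, 0.633]
ft_force: [0.0, 0.1, -1.5]
finger_gap: 0.0127
```

Emit:
step_arm --increments '[0, 1, 0, 0, 0, 0, 1, 0, 0, 0, 0, 0, 0, 0, 0]'

```text
time_s: 9.03
position: [0.6078, 0.1603, 0.359]
ee_rot: [0.315, -0.633, 0.315, 0.633]
ft_force: [0.7, -0.1, -0.5]
finger_gap: 0.0127
```

Emit:
step_arm --increments '[0, 0.7, 0, 0, 0, 0, 0, 0, 0, 0]'

```text
time_s: 9.2
position: [0.6079, 0.1603, 0.3584]
ee_rot: [0.315, -0.633, 0.315, 0.633]
ft_force: [-0.5, -0.2, -0.8]
finger_gap: 0.0136
```

Emit:
step_arm --increments '[0, 0.7, 0, 0, 0, 0, 0, 0, 0, 0]'

```text
time_s: 9.37
position: [0.6079, 0.1603, 0.3577]
ee_rot: [0.315, -0.633, 0.315, 0.633]
ft_force: [0.8, -0.1, -0.6]
finger_gap: 0.0129
```

Emit:
step_arm --increments '[0, 0.6, 0, 0, 0, 0, 0, 0, 0, 0]'

```text
time_s: 9.53
position: [0.6079, 0.1603, 0.3576]
ee_rot: [-0.315, 0.633, -0.315, -0.633]
ft_force: [-0.9, -0.3, 1.4]
finger_gap: 0.0129
```

Contact is at 357.6, exactly as predicted for the lugs on the rim. Building a light push.

Emit:
step_arm --increments '[0, 0.6, 0, 0, 0, 0, 0, 0, 0, 0]'

```text
time_s: 9.7
position: [0.6078, 0.1603, 0.3576]
ee_rot: [-0.315, 0.633, -0.315, -0.633]
ft_force: [-1.2, -0.1, 4.9]
finger_gap: 0.0129
```

Emit:
step_arm --increments '[0, 0.4, 0, 0, 0, 0, 0, 0, 0, 0]'

```text
time_s: 9.87
position: [0.6078, 0.1603, 0.3576]
ee_rot: [-0.315, 0.633, -0.315, -0.633]
ft_force: [-2.6, -0.2, 7.4]
finger_gap: 0.013
```

About 8 N push. Turning clockwise to feel for the slots.

Emit:
step_arm --increments '[0, 0, 0, 0, 2, 0, 0, 0, 0, 2, 0, 0, 0, 0, 2, 0, 0, 0, 0, 2, 0, 0, 0, 0, 0]'

```text
time_s: 10.28
position: [0.6083, 0.1604, 0.3574]
ee_rot: [-0.36, 0.61, -0.358, -0.608]
ft_force: [-1.0, -0.2, 6.1]
finger_gap: 0.013
```

Emit:
step_arm --increments '[0, 0, 0, 0, 1.5, 0, 0, 0, 0, 0]'

```text
time_s: 10.45
position: [0.6084, 0.1604, 0.3573]
ee_rot: [-0.367, 0.605, -0.366, -0.604]
ft_force: [-0.6, 0.6, 5.7]
finger_gap: 0.0131
```

Emit:
step_arm --increments '[0, 0, 0, 0, 1.5, 0, 0, 0, 0, 0]'

```text
time_s: 10.62
position: [0.6083, 0.1604, 0.3571]
ee_rot: [-0.375, 0.6, -0.374, -0.599]
ft_force: [-0.4, -0.2, 4.2]
finger_gap: 0.013
```

Emit:
step_arm --increments '[0, 0, 0, 0, 1.5, 0, 0, 0, 0, 0]'

```text
time_s: 10.78
position: [0.6081, 0.1606, 0.3568]
ee_rot: [-0.383, 0.595, -0.382, -0.595]
ft_force: [-0.5, 0.4, 5.1]
finger_gap: 0.0128
```

```bash
python3 go.py 607.5 160.2 358 112.2
```

```text
t 10.7833 p [608.1 160.6 356.8] psi 114.56 gap 0.012820806513849611 F [-0.5  0.4  5.1] M [ 0.47 -0.03  0.06] down [ 0.0016  0.0012 -1.    ]
delta tool [-1.2  0.7 -0.2] roll 2.4 q6 -1.9193137117757577
```

Emit:
step_arm --increments '[0, 0.4, 0, 0, 1.2, 0, 0, 0, 0, 0]'

```text
time_s: 10.95
position: [0.6078, 0.1603, 0.3554]
ee_rot: [-0.388, 0.591, -0.389, -0.591]
ft_force: [0.1, 1.0, 0.3]
finger_gap: 0.0129
```

Emit:
step_arm --increments '[0, 0.4, 0, 0, 1.2, 0, 0, 0, 0, 0]'

```text
time_s: 11.12
position: [0.608, 0.1602, 0.355]
ee_rot: [0.395, -0.587, 0.395, 0.587]
ft_force: [0.9, 1.5, 2.3]
finger_gap: 0.013
```

The force vanished and z fell, so the lugs dropped in at psi ≈ 112.5. That matches the measured slots. Now pressing down to 29 mm depth (TCP 340.7).

Emit:
step_arm --increments '[0, 2, 0, 0, 0, 0, 2, 0, 0, 0, 0, 0, 0, 0, 0]'

```text
time_s: 11.37
position: [0.608, 0.1602, 0.3511]
ee_rot: [0.395, -0.587, 0.395, 0.587]
ft_force: [0.6, 0.3, 2.8]
finger_gap: 0.0131
```

Emit:
step_arm --increments '[0, 2, 0, 0, 0, 0, 2, 0, 0, 0, 0, 2, 0, 0, 0, 0, 0, 0, 0, 0]'

```text
time_s: 11.7
position: [0.6079, 0.1602, 0.3454]
ee_rot: [-0.395, 0.587, -0.395, -0.587]
ft_force: [-0.4, 0.3, 6.0]
finger_gap: 0.0129
```

```bash
python3 go.py 607.5 160.2 340.7 22.2
```

```text
t 11.7 p [607.9 160.2 345.4] psi 112.13 gap 0.012898078048581825 F [-0.4  0.3  6. ] M [-0.01  0.11 -0.02] down [ 2.e-04 -1.e-04 -1.e+00]
delta tool [4.7 0.4 0.2] roll 89.9 q6 -1.8768136597683145
```

Emit:
step_arm --increments '[0, 2, 0, 0, 0, 0, 2, 0, 0, 0, 0, 0.7, 0, 0, 0, 0, 0, 0, 0, 0]'

```text
time_s: 12.03
position: [0.6079, 0.1602, 0.3412]
ee_rot: [-0.395, 0.587, -0.395, -0.587]
ft_force: [-1.9, -0.6, 6.8]
finger_gap: 0.0133
```

Emit:
step_arm --increments '[0, 0, 0, 0, 3, 0, 0, 0, 0, 3, 0, 0, 0, 0, 4, 0, 0, 0, 0, 0]'

```text
time_s: 12.37
position: [0.6083, 0.1602, 0.3416]
ee_rot: [-0.445, 0.55, -0.445, -0.549]
ft_force: [-0.4, 0.7, 6.7]
finger_gap: 0.0131
```

```bash
python3 go.py 607.5 160.2 340.7 22.2
```

```text
t 12.3667 p [608.3 160.2 341.6] psi 102.0 gap 0.013071798399751396 F [-0.4  0.7  6.7] M [-0.08  0.09 -0.05] down [ 2.e-03 -2.e-04 -1.e+00]
delta tool [0.9 0.8 0.2] roll 79.8 q6 -1.699899156860176
```

It turns freely under the ledge. Continuing clockwise.

Emit:
step_arm --increments '[0, 0.6, 0, 0, 5, 0, 0, 0, 0, 5, 0, 0, 0, 0, 5, 0, 0, 0, 0, 5, 0, 0, 0, 0, 5, 0, 0, 0, 0, 5, 0, 0, 0, 0, 5, 0, 0, 0, 0, 0]'

```text
time_s: 13.03
position: [0.6085, 0.16, 0.3412]
ee_rot: [0.591, -0.391, 0.589, 0.389]
ft_force: [0.4, -0.7, 6.4]
finger_gap: 0.0128
```

```bash
python3 go.py 607.5 160.2 340.7 22.2
```

```text
t 13.0333 p [608.5 160.  341.2] psi 66.97 gap 0.012829744979732414 F [ 0.4 -0.7  6.4] M [-0.11  0.01 -0.01] down [ 2.9e-03 -5.0e-04 -1.0e+00]
delta tool [ 0.5  1.  -0.2] roll 44.8 q6 -1.0883741762860069
```

Emit:
step_arm --increments '[0, 0, 0, 0, 5, 0, 0, 0, 0, 5, 0, 0, 0, 0, 5, 0, 0, 0, 0, 5, 0, 0, 0, 0, 5, 0, 0, 0, 0, 5, 0, 0, 0, 0, 5, 0, 0, 0, 0, 0]'

```text
time_s: 13.7
position: [0.6085, 0.16, 0.3412]
ee_rot: [0.681, -0.195, 0.679, 0.194]
ft_force: [-0.4, 0.1, 6.3]
finger_gap: 0.013
```

```bash
python3 go.py 607.5 160.2 340.7 22.2
```

```text
t 13.7 p [608.5 160.  341.2] psi 31.97 gap 0.012954831977611941 F [-0.4  0.1  6.3] M [-0.11  0.09 -0.02] down [ 2.6e-03 -6.0e-04 -1.0e+00]
delta tool [ 0.4  0.7 -0.7] roll 9.8 q6 -0.4775639448445153
```

Emit:
step_arm --increments '[0, 0, 0, 0, 3, 0, 0, 0, 0, 3, 0, 0, 0, 0, 2, 0, 0, 0, 0, 0]'

```text
time_s: 14.03
position: [0.6085, 0.1599, 0.3412]
ee_rot: [0.692, -0.148, 0.691, 0.147]
ft_force: [0.3, 0.2, 7.3]
finger_gap: 0.0129
```

```bash
python3 go.py 607.5 160.2 340.7 22.2
```

```text
t 14.0333 p [608.5 159.9 341.2] psi 24.07 gap 0.012926481628883121 F [0.3 0.2 7.3] M [-0.17  0.05 -0.05] down [ 2.6e-03 -7.0e-04 -1.0e+00]
delta tool [ 0.5  0.6 -0.8] roll 1.9 q6 -0.33969293226448827
```

Emit:
step_arm --increments '[0, 0, 0, 0, 2, 0, 0, 0, 0, 0, 0, 0, 0, 0, 0]'

```text
time_s: 14.28
position: [0.6085, 0.16, 0.3411]
ee_rot: [0.695, -0.136, 0.693, 0.135]
ft_force: [0.1, -1.3, 6.2]
finger_gap: 0.013
```

```bash
python3 go.py 607.5 160.2 340.7 22.2
```

```text
t 14.2833 p [608.5 160.  341.1] psi 22.13 gap 0.013002877774012152 F [ 0.1 -1.3  6.2] M [-0.17  0.07 -0.08] down [ 2.5e-03 -7.0e-04 -1.0e+00]
delta tool [ 0.4  0.6 -0.8] roll -0.1 q6 -0.30581387995848014
```

Emit:
step_arm --increments '[0, 0, 0, 0, 2, 0, 0, 0, 0, 0, 0, 0, 0, 0, 0]'

```text
time_s: 14.53
position: [0.6083, 0.1599, 0.3411]
ee_rot: [0.697, -0.124, 0.696, 0.123]
ft_force: [-0.2, -0.6, 6.7]
finger_gap: 0.0129
```

```bash
python3 go.py 607.5 160.2 340.7 22.2
```

```text
t 14.5333 p [608.3 159.9 341.1] psi 20.14 gap 0.012861383849997568 F [-0.2 -0.6  6.7] M [-0.15  0.12  0.03] down [ 2.1e-03 -9.0e-04 -1.0e+00]
delta tool [ 0.4  0.6 -0.7] roll -2.1 q6 -0.2711050667331497
```

Emit:
step_arm --increments '[0, 0, 0, 0, 1.5, 0, 0, 0, 0, 0, 0, 0, 0, 0, 0]'

```text
time_s: 14.78
position: [0.6082, 0.16, 0.3411]
ee_rot: [0.698, -0.116, 0.697, 0.115]
ft_force: [-0.2, -0.8, 6.9]
finger_gap: 0.0131
```

```bash
python3 go.py 607.5 160.2 340.7 22.2
```

```text
t 14.7833 p [608.2 160.  341.1] psi 18.79 gap 0.013141571054530886 F [-0.2 -0.8  6.9] M [-0.12  0.17  0.55] down [ 0.0016 -0.0016 -1.    ]
delta tool [ 0.4  0.4 -0.6] roll -3.4 q6 -0.24681575696534522
```

Emit:
step_arm --increments '[0, 0, 0, 0, 1.5, 0, 0, 0, 0, 0, 0, 0, 0, 0, 0]'

```text
time_s: 15.03
position: [0.6082, 0.1601, 0.3411]
ee_rot: [0.699, -0.108, 0.698, 0.106]
ft_force: [-0.8, -0.4, 7.3]
finger_gap: 0.0134
```

```bash
python3 go.py 607.5 160.2 340.7 22.2
```

```text
t 15.0333 p [608.2 160.1 341.1] psi 17.47 gap 0.013360932464590547 F [-0.8 -0.4  7.3] M [-0.07  0.18  1.26] down [ 0.0017 -0.0023 -1.    ]
delta tool [ 0.4  0.3 -0.6] roll -4.7 q6 -0.2229334655513966
```

Hard stop felt at psi ≈ 19 (Mz up to 1.26 Nm). I'll relieve the torque and let it rise to TCP 346.7.

Emit:
step_arm --increments '[0, 0, 0, 0, -1.7, 0, -1.5, 0, 0, 0, 0, -1.5, 0, 0, 0, 0, -1, 0, 0, 0, 0, 0, 0, 0, 0]'

```text
time_s: 15.45
position: [0.6082, 0.16, 0.3437]
ee_rot: [0.698, -0.116, 0.697, 0.116]
ft_force: [2.1, -1.9, -1.3]
finger_gap: 0.013
```

Emit:
step_arm --increments '[0, -1, 0, 0, 0, 0, 0, 0, 0, 0]'

```text
time_s: 15.62
position: [0.6082, 0.16, 0.3448]
ee_rot: [0.698, -0.116, 0.697, 0.115]
ft_force: [3.6, -2.2, -3.7]
finger_gap: 0.0128
```

Emit:
step_arm --increments '[0, -0.8, 0, 0, 0, 0, 0, 0, 0, 0]'

```text
time_s: 15.78
position: [0.6081, 0.16, 0.3457]
ee_rot: [0.698, -0.116, 0.697, 0.115]
ft_force: [3.6, -2.6, -3.5]
finger_gap: 0.0131
```

```bash
python3 go.py 607.5 160.2 346.7 19.2
```

```text
t 15.7833 p [608.1 160.  345.7] psi 18.84 gap 0.013052879624832436 F [ 3.6 -2.6 -3.5] M [-0.48 -0.68  0.53] down [ 6.e-04 -7.e-04 -1.e+00]
delta tool [-1.   0.4 -0.6] roll -0.4 q6 -0.2484699637513305
```

Still pressing on the stop a little (Mz 0.53). Turning back a bit more.

Emit:
step_arm --increments '[0, 0, 0, 0, -1.2, 0, 0, 0, 0, 0, 0, 0, 0, 0, 0]'

```text
time_s: 16.03
position: [0.608, 0.1602, 0.3466]
ee_rot: [0.697, -0.123, 0.696, 0.123]
ft_force: [2.3, -2.0, 1.4]
finger_gap: 0.013
```

```bash
python3 go.py 607.5 160.2 346.7 19.2
```

```text
t 16.0333 p [608.  160.2 346.6] psi 19.97 gap 0.012983618495774063 F [ 2.3 -2.   1.4] M [-0.46 -0.35  0.1 ] down [ 7.e-04  3.e-04 -1.e+00]
delta tool [-0.1  0.2 -0.4] roll 0.8 q6 -0.26863784866263957
```

Emit:
step_arm --increments '[0, -0.5, 0, 0, 0, 0, 0, 0, 0, 0]'

```text
time_s: 16.2
position: [0.608, 0.1602, 0.3467]
ee_rot: [0.697, -0.123, 0.696, 0.123]
ft_force: [3.1, -2.3, 0.2]
finger_gap: 0.0129
```

Emit:
step_arm --increments '[0, -0.5, 0, 0, 0, 0, 0, 0, 0, 0]'

```text
time_s: 16.37
position: [0.608, 0.1602, 0.3467]
ee_rot: [0.696, -0.123, 0.696, 0.123]
ft_force: [3.1, -2.0, -1.9]
finger_gap: 0.0129
```

```bash
python3 go.py 607.5 160.2 346.7 19.2
python3 - <<'E'
from h import *
s=capture("scene"); cv2.imwrite("pics/s3.png",cv2.convertScaleAbs(cv2.resize(s[200:340,300:480],None,fx=4,fy=4,interpolation=2),alpha=1.7))
E
```

```text
t 16.3667 p [608.  160.2 346.7] psi 20.01 gap 0.012882676599915342 F [ 3.1 -2.  -1.9] M [-0.49 -0.63  0.05] down [ 3.e-04  1.e-04 -1.e+00]
delta tool [-0.   0.2 -0.5] roll 0.8 q6 -0.26911599262736285
```

View pics/s3.png

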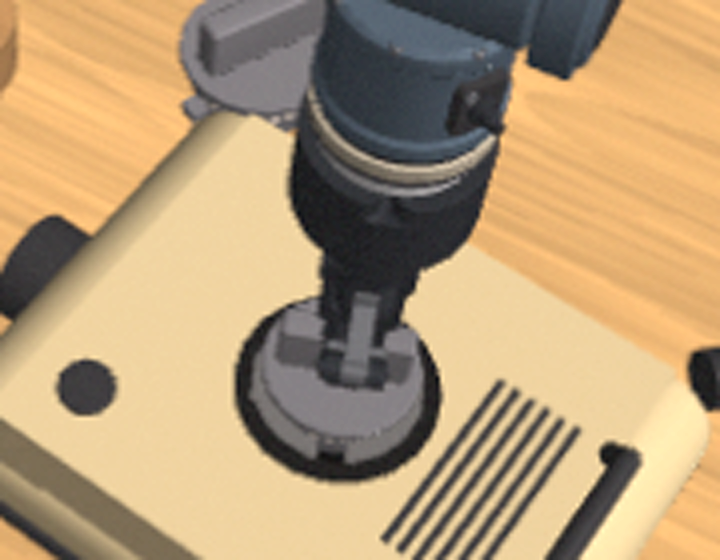

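The cartridge sits in the ring with its bar a quarter turn from the slot (slot visible at crop (332,452)). It rose to exactly the locked height, where lifting meets the pocket. Releasing and retreating.

Emit:
step_arm --increments '[0.2, 0, 0, 0, 0, 0.4, 0, 0, 0, 0, 0.5, 0, 0, 0, 0, 0.5, 0, 0, 0, 0, 0.5, 0, 0, 0, 0, 0.5, 0, 0, 0, 0]'

```text
time_s: 16.92
position: [0.6077, 0.1605, 0.3469]
ee_rot: [0.696, -0.123, 0.697, 0.123]
ft_force: [0.0, 0.1, 0.0]
finger_gap: 0.0426
```

Emit:
step_arm --increments '[0.5, -5, 0, 0, 0, 0.5, -10, 0, 0, 0, 0.5, -20, 0, 0, 0, 0.5, -30, 0, 0, 0, 0.5, -30, 0, 0, 0, 0.5, 0, 0, 0, 0]'

```text
time_s: 17.42
position: [0.6095, 0.1605, 0.45]
ee_rot: [0.701, -0.123, 0.691, 0.123]
ft_force: [1.6, -0.4, 1.0]
finger_gap: 0.0426
```

Emit:
step_arm --increments '[0.5, 0, 30, -30, 0, 0.5, 0, 30, -30, 0, 0.5, 0, 30, -30, 0, 0.5, 0, 30, -30, 0, 0.5, 0, 0, 0, 0]'

```text
time_s: 17.83
position: [0.4495, 0.2324, 0.442]
ee_rot: [0.693, -0.124, 0.699, 0.125]
ft_force: [-0.5, -0.3, -0.8]
finger_gap: 0.0427
```

```bash
python3 go.py 607.5 160.2 450 20
python3 - <<'E'
from h import *
s=capture("scene");t=capture("top");cv2.imwrite("pics/s4raw.png",s);cv2.imwrite("pics/t4raw.png",t)
f=lambda im,x,y:cv2.resize(im[y:y+100,x:x+100],None,fx=4,fy=4,interpolation=2)
cv2.imwrite("pics/s4.png",cv2.convertScaleAbs(np.hstack([f(s,335,240),f(t,186,157)]),alpha=1.7))
E
```

```text
t 17.8333 p [449.5 232.4 442. ] psi 20.27 gap 0.04274054774224129 F [-0.5 -0.3 -0.8] M [-0.    0.06 -0.03] down [-8.2e-03  3.0e-04 -1.0e+00]
delta tool [  -9.3 -122.4  123.1] roll 0.3 q6 -0.09930397068087332
```

View pics/s4.png

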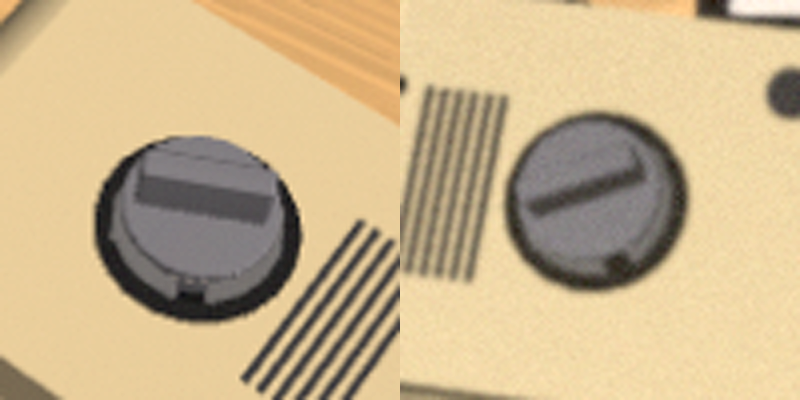

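View pics/t4raw.png

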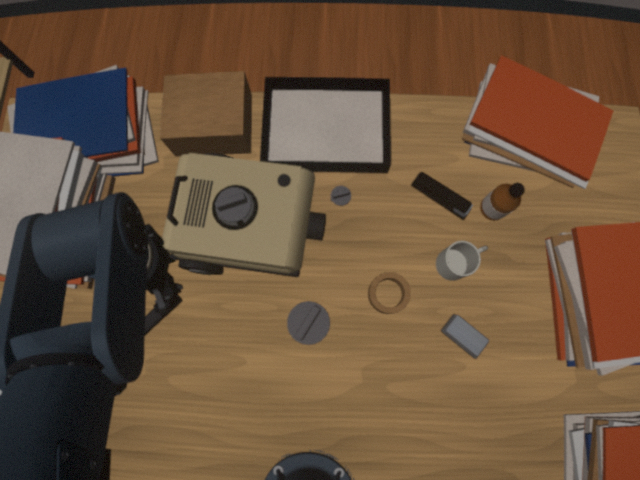

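The cartridge is locked: bar along top-crop (530,210)–(645,172), slot at (620,262), about 90° apart. All bystanders are at their earlier pixels, and the gripper is clear.

```bash
python3 -c "
from cell import *
print(sign_off())"
```

```text
the job is handed in; nothing more can be done
None
```

I refitted the middle-sized cartridge in the cleaner's socket, locked it and let go. The job was handed in at about 18 s on the robot's clock.

- **Slots:** with the lugs resting on the rim under a push of about 8 N (4 to 9 N while turning), I turned the cartridge clockwise. The lugs dropped in within a degree of where the pictures put the slots.
- **Twist:** I pressed it to about 28.5 mm below the rim and turned it clockwise to the hard stop, felt at about 1.6 rad. I backed off about 1.3° to relieve the torque.
- **Lock:** while still held, it rose to the locked height (foot 23 mm below the rim, by the arm's reading), and a further lift met the ledge.
- **Force:** the highest force I read was about 8 N on the wrist, read only at the end of each move. The limits are 70 N on the cleaner and 120 N at the wrist.

**Last checks:** after release the pictures show the cartridge level in the ring, with its bar about 90° from the slots. The bystanders I could see in the top view are where they were. The arm hid most of the crevice nozzle, but it never went near it. The gripper is clear of everything.

The one thing that did not go cleanly was the rise. It stuck briefly while the cartridge still pressed on the stop, and came free once I turned it back slightly.

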